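# Cull the coin wiper arms and tip the good ones into the parts box

## Task

Level the tipping tray, lay every straight, full-length coin wiper arm from the mat in it, and drop the bent and the short ones into the red scrap bin. With all the good arms in the tray, lift its red handle until the pointer is at the 45-degree mark (never past 60), hold it there for a couple of seconds so that they all slide into the green tin box, and return the tray fully level. Leave the bumpers, bezel, nut driver, tin and jar where they are.

Things in the scene. Friction and masses are not known exactly. Their poses are not given: they have to be found in the camera images.
- good_1: Good coin wiper arm: straight bronze bar 110 mm long overall, 14 mm thick, lying flat; a round boss of 28 mm diameter with a dark pivot spot at its -x end, the bar 20 mm wide. 0.13 to 0.2 kg. Origin on the underside, midway along its length; x runs along the bar to its tip, which carries a copper-coloured contact patch; z up. Grip across the bar at the origin. May be absent.
- good_2: Good coin wiper arm: straight bronze bar 110 mm long overall, 14 mm thick, lying flat; a round boss of 28 mm diameter with a dark pivot spot at its -x end, the bar 20 mm wide. 0.13 to 0.2 kg. Origin on the underside, midway along its length; x runs along the bar to its tip, which carries a copper-coloured contact patch; z up. Grip across the bar at the origin. May be absent.
- good_3: Good coin wiper arm: straight bronze bar 110 mm long overall, 14 mm thick, lying flat; a round boss of 28 mm diameter with a dark pivot spot at its -x end, the bar 20 mm wide. 0.13 to 0.2 kg. Origin on the underside, midway along its length; x runs along the bar to its tip, which carries a copper-coloured contact patch; z up. Grip across the bar at the origin. May be absent.
- good_4: Good coin wiper arm: straight bronze bar 110 mm long overall, 14 mm thick, lying flat; a round boss of 28 mm diameter with a dark pivot spot at its -x end, the bar 20 mm wide. 0.13 to 0.2 kg. Origin on the underside, midway along its length; x runs along the bar to its tip, which carries a copper-coloured contact patch; z up. Grip across the bar at the origin. May be absent.
- bent_1: Bad coin wiper arm, bent sideways to the left (+y) by about 52 degrees, 14 mm thick, lying flat; a round boss of 28 mm diameter with a dark pivot spot at its -x end, the bar 20 mm wide. 0.13 to 0.2 kg. Origin on the underside of the straight part, which runs along x from -55 mm (boss end) to the bend at +14 mm; 47 mm more beyond the bend. Grip across at about x = -10 mm. May be absent.
- bent_2: Bad coin wiper arm, bent sideways to the right (-y) by about 52 degrees, 14 mm thick, lying flat; a round boss of 28 mm diameter with a dark pivot spot at its -x end, the bar 20 mm wide. 0.13 to 0.2 kg. Origin on the underside of the straight part, which runs along x from -55 mm (boss end) to the bend at +14 mm; 47 mm more beyond the bend. Grip across at about x = -10 mm. May be absent.
- short_1: Bad coin wiper arm, broken off short: straight, only 70 mm long overall, no copper patch, 14 mm thick, lying flat; a round boss of 28 mm diameter with a dark pivot spot at its -x end, the bar 20 mm wide. 0.09 to 0.14 kg. Origin on the underside, midway along its length; x runs along the bar away from the boss. Grip across the bar at about x = +12 mm. May be absent.
- tray (a joint): Tilt of the tipping tray in rad: 0 = level (the lower stop), grows as the handle end rises; 0.785 (45 degrees) is the long red mark on the white dials at both hinge ends, to which the tray's red pointer moves; it could go to 1.3. A stiff friction hinge: it stays at any angle where it is left and takes about 6 to 13 N at the handle to move. It may start somewhat tilted.
- tray_hinge (a point): Point on the tray's hinge line, midway across the tray, 80 mm above the counter, at the height of the tray floor. Axes turn with the tray: x along the hinge line, y from the handle towards the open pouring lip and the box, z square to the floor. The lip is 12 mm beyond the hinge line in y.
- tray_floor (a point): Middle of the upper face of the steel tray's floor, 71.5 mm from the hinge line on the handle side (80 mm above the counter when level); axes as tray_hinge. Inside 240 mm wide (x), 163 mm long (y), walls 22 mm high on three sides, open towards the box. Bronze starts to slide on it at 27 to 35 degrees.
- tray_handle (a point): Middle of the tray's red round handle bar, 14 mm diameter, 116 mm long, parallel to the hinge line, held by two struts 50 mm either side of this point; 208 mm from the hinge line on the side away from the box, 10 mm above the floor's level, with 53 mm clear between it and the tray's end wall. It can be pinched from above and turns in the fingers as the tray tips.
- parts_box: Green tin parts box, fixed: outside 260 mm (x) by 180 mm (y) by 65 mm high, walls and floor 4 mm, open top, right under the tray's pouring lip at its -y side; its lid is propped open, standing 170 mm up and leaning back from the +y rim. Origin under the middle of its bottom, on the counter; axes nearly parallel to the level tray's.
- scrap_bin: Red plastic scrap bin, fixed: outside 180 mm (x) by 150 mm (y) by 55 mm high, walls and floor 4 mm, open top. Origin under the middle of its bottom.
- mat: Grey felt mat, fixed, 300 mm (x) by 270 mm (y) by 2 mm, on which the batch of arms and one bumper block lie. Origin under its middle.
- bumper_1: Black rubber bumper block lying among the arms on the mat, 60 by 34 by 30 mm high. Bystander. Origin under its middle.
- bumper_2: Black rubber bumper block 60 by 34 by 30 mm high, on the counter between the mat and the tray's handle end. Bystander. Origin under its middle.
- bezel: Cream coin slot bezel, 100 by 78 by 16 mm, flat on the counter beyond the work. Bystander. Origin under its middle.
- nut_driver: Walnut-handled nut driver, 206 mm long, 30 mm thick, lying on the counter beyond the work. Bystander. Origin under the joint of handle and shaft.
- grease_tin: Closed tin, 68 mm diameter, 50 mm high, beyond the mat and tray. Bystander. Origin under its middle.
- screw_jar: Closed jar, 70 mm diameter, 55 mm high, beyond the mat. Bystander. Origin under its middle.
Mind the look-alikes: they are no part of the job. Leave any white look-alike of the good_4 alone. Leave any blue look-alike of the bent_2 alone.

How it is judged:
By the outcome, as a careful person would: the job done as asked, in the order asked, and still so for the second after the job is handed in, with the robot touching nothing.
Of good_1, good_2, good_3, good_4 only 3 to 4 are there at a start; the rules pass over those that are not, and their reading is None.
Of bent_1, bent_2, short_1 only 2 to 3 are there at a start; the rules pass over those that are not, and their reading is None.
At some moment in a run one of good_1, good_2, good_3, good_4, bent_1, bent_2, short_1 may be knocked a few centimetres aside while the robot is not near it.
Once in a run the grip may slacken for a moment while it holds something.
It also fails if it takes over 210 s, if anything falls off the work surface, if the arm or the gripper's body presses on something with over 40 N, if the wrist force passes 120 N, or if a joint passes its speed limit or range.

## Robot

A 6-joint arm with a two-finger parallel gripper is mounted at the origin on the work surface. World frame = base frame: x ahead of the robot, y to its left, z up, the work surface at z = 0. Lengths are in m, angles in degrees, forces in N, time in s.
With the tool pointing down it reaches from about 0.35 to 0.725 m from the base axis. Payload 6 kg.
Tool frame: the origin (TCP) lies midway between the tips of the shut fingers; the grasp point (between the pads) lies 19 mm behind it (pinch_z is the distance from the TCP to the grasp point, in m); z points along the fingers, y is the line along which they close (so a half turn about z gives the same grasp; the last joint's range is limited). The gripper opens to 85 mm and grips with 20 to 120 N. Pads are 22 mm wide; open, the fingers measure 114 mm over their backs; the gripper's body (76 mm by 85 mm) begins 54 mm behind the grasp point. The pads swing forward as they close: fully open they stand 13 mm farther back than shut.
Start: joints at [95.037, 2.303, 4.859, 0, -92.561, -19.12], TCP at [0.146, 0.582, 0.231] pointing down, gripper open.
Joint ranges: [-146.85, 146.85], [-73.84, 115.35], [-62.03, 85.46], [-188.31, 113.3], [-161.28, -10.13], [-171.36, 171.36]. Speed limits (degrees/s): [147.25, 147.25, 172.46, 180, 180, 180].

## Interface

Orientations are given as [roll, pitch, yaw] about the fixed x, y, z axes, in that order (R = Rz(yaw) Ry(pitch) Rx(roll)).
In Python, from bench import move_to, move_linear, move_j, move_gripper, dwell, ik, camera, get_calibration, Unreachable, job_done, read_time, read_qpos, read_qd, read_joint_torque, read_eef_pos, read_eef_rot, read_wrist_force, read_ft_torque, read_grip_width, read_grasp_force, pinch_z gives the robot as it stands. The module is installed in compiled form; this text tells all that it offers. Calls block until the motion is done:
- move_to(position, orientation): joint-space move of the TCP to a pose.
- move_linear(position, max_speed=0.15, rotation=None): straight line of the TCP; rotation=None keeps the orientation; max_speed is the mean speed in m/s.
- move_j(angles): joint-space move.
- move_gripper(opening, f_grip=None): opening from 0.0 (shut) to 1.0 (fully open); f_grip is the grip in N (None keeps the last); returns when the fingers have stopped.
- dwell(seconds).
- ik(position, orientation): joint angles nearest the present ones, or None.
- camera(name): name is "scene" or "top" or "wrist"; returns (picture, depth): 400x640x3 uint8, blue, green, red; 400x640 float32, m along the optical axis (not along the pixel's ray), 0 where there is no reading.
- get_calibration(name): a dict with "fovy" (degrees; the focal length in pixels is half the picture's height over the tangent of half this angle, whatever the lens; pixels are square), "cx", "cy" (the principal point, pixels), "k1" (the pictures are not rectified: a ray, as slopes to the right and down, at radius r is drawn at 1 + k1 r^2 times it, then the intrinsics apply), "origin" and "orientation" of the camera in the world; the wrist camera has in their place "tool_from_camera" (4x4, takes a point from camera to tool coordinates, whose origin is the TCP and whose axes are the flange's). Camera axes: x right, y down, z forward; pixel columns grow to the right and rows downward; lengths in m; the calibration is good to about 2 mm. A picture is of the moment at which its call begins: read the wrist's pose just before it. get_calibration takes no time and is no camera call.
A pose or a line that the arm cannot do raises Unreachable and nothing moves.
- job_done(): hands the job in; it is judged then, once.
Readings, each from a call of its own:
- read_time(): time.
- read_qpos(): joint angles.
- read_qd(): joint speeds.
- read_joint_torque(): joint torques, N m.
- read_eef_pos(): TCP position.
- read_eef_rot(): TCP orientation.
- read_wrist_force(): force on the tool from outside, world axes, zero at the start.
- read_ft_torque(): the same for the moment, N m.
- read_grip_width(): opening from 0.0 (shut) to 1.0 (fully open).
- read_grasp_force(): force on a finger pad.
Only numpy, scipy, OpenCV 4.12 (cv2) and the standard library are available. Lean on these libraries where they do the work, as an engineer would, in place of code of your own. Each camera call takes 0.05 s, during which the arm holds its last target. There are 200 camera calls.

## Working session

There is one attempt and no reset: what is moved stays moved. The work goes in short steps, each a Python script; the robot and the scene stay as the last script left them, time stands still between calls to the robot, and variables do not carry over. Pictures are saved under pics/ and viewed, at most 14 in all, crops included, and the job is handed in when it is done.

```bash
mkdir -p pics; ls; cat > h.py <<'E'
import numpy as np, cv2
from bench import *
from scipy.spatial.transform import Rotation as R
def cal(n):
    c=get_calibration(n); f=200/np.tan(np.radians(c['fovy']/2)); return c,f
def campose(n):
    c,f=cal(n)
    if n=='wrist':
        T=np.eye(4); T[:3,:3]=R.from_euler('xyz',read_eef_rot(),degrees=True).as_matrix(); T[:3,3]=read_eef_pos()
        return T@np.array(c['tool_from_camera'])
    T=np.eye(4); o=np.array(c['orientation'],float)
    T[:3,:3]=o if o.shape==(3,3) else R.from_euler('xyz',o,degrees=True).as_matrix()
    T[:3,3]=c['origin']; return T
def rays(n,uv):
    c,f=cal(n); K=np.array([[f,0,c['cx']],[0,f,c['cy']],[0,0,1.]])
    p=cv2.undistortPoints(np.array(uv,float).reshape(-1,1,2),K,np.array([c['k1'],0,0,0,0.])).reshape(-1,2)
    return np.c_[p,np.ones(len(p))]
def on_plane(n,T,uv,z):
    d=rays(n,uv)@T[:3,:3].T; s=(z-T[2,3])/d[:,2]; return T[:3,3]+d*s[:,None]
def by_depth(n,T,uv,D):
    uv=np.array(uv).reshape(-1,2); r=rays(n,uv); d=D[uv[:,1].astype(int),uv[:,0].astype(int)]
    return (r*d[:,None])@T[:3,:3].T+T[:3,3]
E
python3 - <<'E'
from h import *
for n in ('scene','top','wrist'):
    c=get_calibration(n);print(n,c)
    T=campose(n);p,d=camera(n);cv2.imwrite(f'pics/{n}0.png',p);np.savez(f'{n}0.npz',p=p,d=d,T=T)
print(read_time(),read_eef_pos(),read_eef_rot(),pinch_z if not callable(pinch_z) else pinch_z(),read_wrist_force())
E
```

```text
pics
scene {'fovy': 55.27649191592352, 'cx': 316.96840630839444, 'cy': 196.29367553413192, 'k1': -0.008009235262521668, 'origin': array([ 1.063915  , -0.08747977,  0.82047789]), 'orientation': array([-144.58208493,   -0.95987906,   89.14503381])}
top {'fovy': 52.851484861974974, 'cx': 319.3366380689155, 'cy': 202.58399132490493, 'k1': 0.015245087955078123, 'origin': array([ 0.44453908, -0.06640488,  1.06442934]), 'orientation': array([-175.37980117,   -0.80200224,  -90.74279415])}
wrist {'fovy': 67.95522655868143, 'cx': 320.5982608018491, 'cy': 199.13622042364653, 'k1': -0.0022174524729593045, 'tool_from_camera': array([[ 2.00125994e-04, -9.47982360e-01, -3.18322799e-01,
         8.11554805e-02],
       [ 9.99999922e-01,  2.98010150e-04, -2.58801405e-04,
         4.65977134e-04],
       [ 3.40202592e-04, -3.18322723e-01,  9.47982346e-01,
        -1.42638857e-01],
       [ 0.00000000e+00,  0.00000000e+00,  0.00000000e+00,
         1.00000000e+00]])}
0.15 [0.14588401 0.58173642 0.23051068] [ 1.79920812e+02 -6.95471407e-03 -1.40833322e+01] 0.0187 [-0.62210254 -0.38089448 -0.81302017]
```

View pics/top0.png

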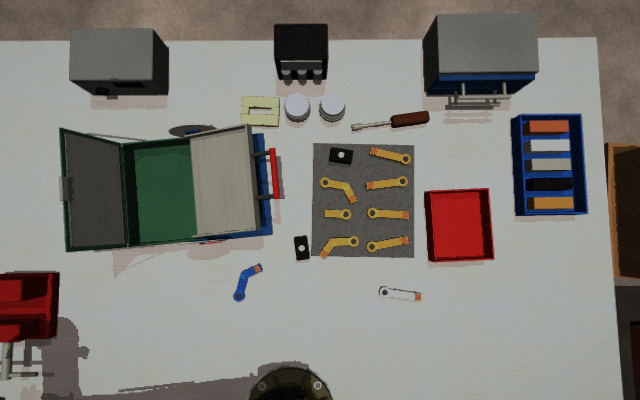

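View pics/scene0.png

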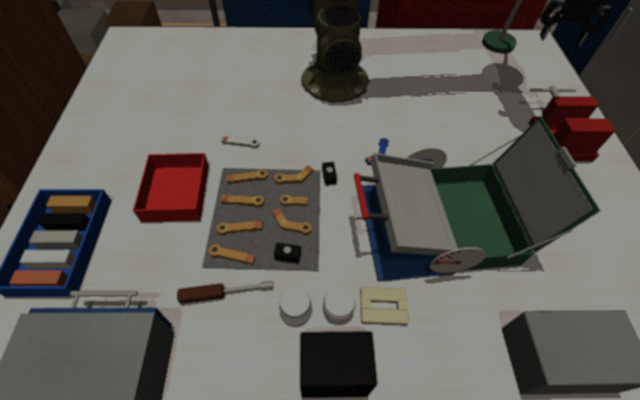

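Top view: image up is +x and left is +y. The seven bronze arms are on the mat at px 310–415 × 143–258: good arms at (390,155), (386,183), (388,213) and (388,243), bent at (338,189) and (339,246), and the short one at (337,213). A bumper sits at (341,155). The tray is tilted with its red handle at (274,173), the bin is at (460,225), and the look-alikes lie off the mat.
The scene view agrees: handle at (361,197), dials at (458,260) and (430,158).

```bash
cat >> h.py <<'E'
def bronze(p):
    h=cv2.cvtColor(p,cv2.COLOR_BGR2HSV)
    return cv2.inRange(h,(8,110,70),(32,255,255))
def red(p):
    h=cv2.cvtColor(p,cv2.COLOR_BGR2HSV)
    return cv2.inRange(h,(0,150,70),(6,255,255))|cv2.inRange(h,(174,150,70),(180,255,255))
def blobs(m,amin):
    n,l,s,c=cv2.connectedComponentsWithStats(m)
    return [(l==i,s[i],c[i]) for i in range(1,n) if s[i,4]>=amin]
def pix(b): return np.argwhere(b)[:,::-1]
def tri(Ta,na,a,Tb,nb,b):
    da=Ta[:3,:3]@rays(na,[a])[0]; db=Tb[:3,:3]@rays(nb,[b])[0]
    s=np.linalg.lstsq(np.c_[da,-db],Tb[:3,3]-Ta[:3,3],rcond=None)[0]
    A=Ta[:3,3]+s[0]*da;B=Tb[:3,3]+s[1]*db; return (A+B)/2,np.linalg.norm(A-B)
E
python3 - <<'E'
from h import *
np.set_printoptions(precision=4,suppress=True)
for n in ('top','scene'):
    z=np.load(n+'0.npz');p,d,T=z['p'],z['d'],z['T']
    print(n)
    for b,s,c in blobs(bronze(p),60):
        P=by_depth(n,T,pix(b),d); 
        if abs(np.median(P[:,2]))<.1: print('bz',c.round(),s[4],on_plane(n,T,[c],.016)[0],np.median(P[:,2]))
    for b,s,c in blobs(red(p),60):
        P=by_depth(n,T,pix(b),d); print('red',c.round(),s,np.median(P,0),P.min(0),P.max(0))
    hsv=cv2.cvtColor(p,cv2.COLOR_BGR2HSV)
    for b,s,c in blobs(cv2.inRange(hsv,(45,80,20),(90,255,255)),800):
        P=by_depth(n,T,pix(b),d); print('green',c.round(),s,np.median(P,0),P.min(0),P.max(0))
    # tray floor plane
    uv={'top':[(u,v) for u in range(200,245,4) for v in range(145,225,4)],'scene':[(u,v) for u in range(395,425,3) for v in range(180,240,4)]}[n]
    P=by_depth(n,T,uv,d);c=np.median(P,0);nv=np.linalg.svd(P-P.mean(0))[2][2];nv*=np.sign(nv[2]);print('floor',c,nv,np.degrees(np.arccos(nv[2])))
    m=cv2.inRange(hsv,(0,0,50),(180,60,125)) if n=='top' else None
E
python3 - <<'E'
import sys;sys.path.insert(0,'.')
import cv2
p=cv2.imread('pics/top0.png')[110:260,50:310];cv2.imwrite('pics/c1.png',cv2.resize(p,None,fx=3,fy=3,interpolation=cv2.INTER_CUBIC))
E
```

```text
top
bz [548. 126.] 421 [ 0.7264 -0.694   0.016 ] 0.04070576365608036
bz [390. 155.] 310 [ 0.6536 -0.2703  0.016 ] 0.016764566918892942
bz [340. 188.] 339 [ 0.5673 -0.1365  0.016 ] 0.01630671629259095
bz [386. 183.] 315 [ 0.5787 -0.2592  0.016 ] 0.016759241183682994
bz [553. 202.] 471 [ 0.5222 -0.6948  0.016 ] 0.04088296205702813
bz [388. 213.] 327 [ 0.4985 -0.2608  0.016 ] 0.016624248049164958
bz [337. 213.] 209 [ 0.4999 -0.1289  0.016 ] 0.016811962505233424
bz [337. 244.] 354 [ 0.4198 -0.1274  0.016 ] 0.016765706600451735
bz [387. 243.] 336 [ 0.4212 -0.2564  0.016 ] 0.016725420127252755
red [274. 173.] [269 148  11  51 288] [0.5858 0.0217 0.1599] [ 0.4445 -0.0664  0.1536] [0.6437 0.0332 1.0644]
red [458. 225.] [ 430  188   64   74 3554] [ 0.4659 -0.4452  0.0052] [ 0.3724 -0.5149 -0.0014] [ 0.558  -0.0664  1.0644]
red [ 23. 299.] [   0  274   53   47 1325] [0.2913 0.6267 0.0321] [ 0.2436 -0.0664  0.0253] [0.4445 0.7117 1.0644]
red [  8. 332.] [  0 325  20  17 284] [0.2378 0.623  0.1204] [ 0.2165 -0.0664  0.1164] [0.4445 0.6424 1.0644]
green [163. 193.] [ 121  137   79  110 5875] [0.5
[... 666 characters left out ...]
5
bz [ 35. 278.] 575 [ 0.7121 -0.6962  0.016 ] 0.04010442475710718
red [576. 101.] [555  96  43  10 355] [0.2417 0.6613 0.1204] [-0.3099 -0.0875 -0.3434] [1.0639 1.2544 0.8205]
red [590. 125.] [566 118  49  14 556] [0.3358 0.6586 0.1204] [-0.1279 -0.0875 -0.3438] [1.0639 1.2548 0.8205]
red [174. 188.] [ 134  154   71   58 2311] [ 0.4578 -0.4412  0.004 ] [ 0.377  -0.5091 -0.0014] [ 1.0639 -0.0875  0.8205]
red [361. 196.] [355 174  14  44 221] [0.5946 0.0242 0.1593] [0.4791 0.015  0.0078] [0.6465 0.0597 0.1629]
green [477. 214.] [ 432  166  101  103 4958] [0.5432 0.339  0.0046] [ 0.426  -0.0875 -0.0011] [1.0639 0.4125 0.8205]
floor [0.5916 0.1384 0.1062] [0.1397 0.9621 0.2342] 76.4563236108703
```

View pics/c1.png

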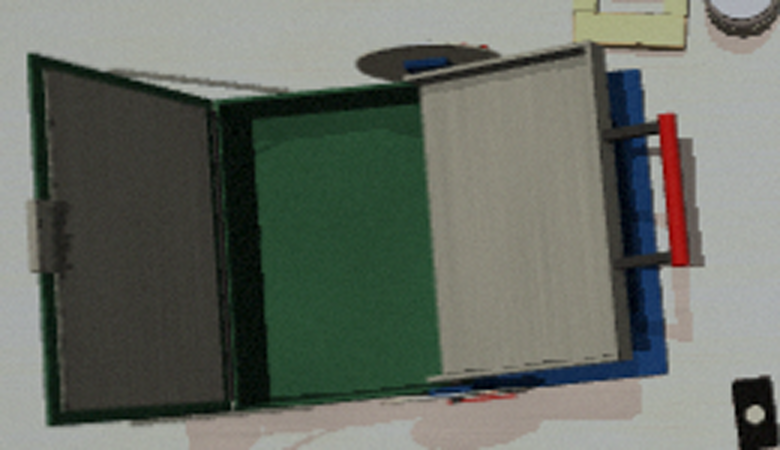

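The crop shows the tray tilted, with its handle ends near (667,115) and (680,265) in the crop. Next I fit the floor robustly, triangulate the handle, then hover over it for a wrist view.

```bash
python3 - <<'E'
from h import *
np.set_printoptions(precision=4,suppress=True)
ends={}
for n in ('top','scene'):
    z=np.load(n+'0.npz');p,d,T=z['p'],z['d'],z['T']
    uv=np.array({'top':[(u,v) for u in range(200,245,3) for v in range(150,225,3)],'scene':[(u,v) for u in range(395,425,3) for v in range(180,240,3)]}[n])
    uv=uv[d[uv[:,1],uv[:,0]]>.1]; P=by_depth(n,T,uv,d)
    for _ in range(5):
        c=P.mean(0);nv=np.linalg.svd(P-c)[2][2];nv*=np.sign(nv[2]);r=abs((P-c)@nv);P=P[r<max(.004,2*np.median(r))]
    print(n,'floor',len(P),c,nv,'tilt',np.degrees(np.arccos(nv[2])),'yaw of uphill',np.degrees(np.arctan2(nv[1],nv[0])), 'yhinge at z=.08', c[1]+(c[2]-.08)*nv[2]/np.hypot(*nv[:2]))
    for b,s,cc in blobs(red(p),60):
        if np.hypot(*(cc-{'top':(274,173),'scene':(361,196)}[n]))<6:
            q=pix(b).astype(float);rows=q[:,1];f=np.polyfit(rows,q[:,0],1)
            ends[n]=[(np.polyval(f,v),v) for v in (rows.min()-.5,rows.max()+.5)]
print(ends)
A={n:np.load(n+'0.npz')['T'] for n in ends}
t=ends['top'];s=ends['scene']
for a,b in ((t[1],s[0]),(t[0],s[1])): print('tri',tri(A['top'],'top',a,A['scene'],'scene',b))
print('ik',[ik([.588,.022,.30],[180,0,w]) for w in (0,180)])
w=0 if ik([.588,.022,.30],[180,0,0]) is not None else 180
move_to([.588,.022,.30],[180,0,w]);move_gripper(.45)
T=campose('wrist');p,d=camera('wrist');cv2.imwrite('pics/w1.png',p);np.savez('w1.npz',p=p,d=d,T=T)
for b,ss,cc in blobs(red(p),200):
    q=pix(b);P=by_depth('wrist',T,q,d);P=P[P[:,2]<.25];print(ss,cc,np.median(P,0),P.min(0),P.max(0))
print(read_time())
E
```

```text
top floor 370 [0.5655 0.1551 0.0998] [-0.0261  0.307   0.9513] tilt 17.947315811139998 yaw of uphill 94.85524302222828 yhinge at z=.08 0.21628841501428794
scene floor 194 [0.5873 0.1393 0.1056] [-0.0287  0.3016  0.953 ] tilt 17.633141448717026 yaw of uphill 95.42817107249033 yhinge at z=.08 0.21976505097679355
{'top': [(np.float64(271.5441263612198), np.float64(147.5)), (np.float64(276.59359382412686), np.float64(198.5))], 'scene': [(np.float64(356.28422438622295), np.float64(173.5)), (np.float64(365.49711382250183), np.float64(217.5))]}
tri (array([0.5284, 0.0182, 0.1549]), np.float64(0.003047222501131979))
tri (array([0.6455, 0.0287, 0.1561]), np.float64(0.0023384846042378196))
ik [array([ 21.6514,   1.5988,  11.3252,   0.    , -99.7264,  68.3486]), array([  21.6514,    1.5988,   11.3252,   -0.    ,  -99.7264, -111.6514])]
[ 308  128   22  112 1321] [319.3755 182.271 ] [0.5919 0.0234 0.1596] [0.5296 0.0129 0.1534] [0.644  0.0338 0.1623]
[ 567  178   73  121 6698] [610.1103 242.2084] [ 0.4456 -0.4447  0.0048] [ 0.3757 -0.5131  0.0009] [ 0.5561 -0.3578  0.0568]
3.2667
```

View pics/w1.png

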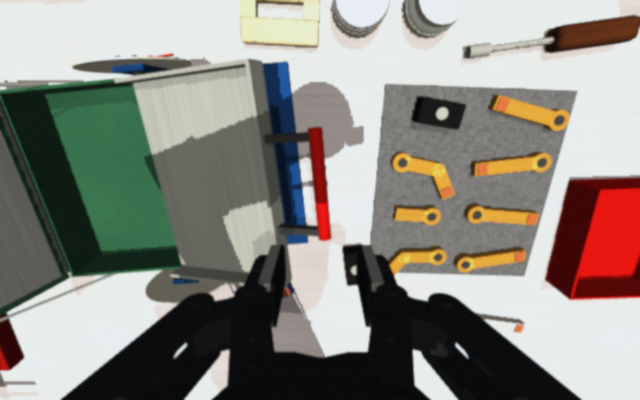

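The wrist view shows the handle at px (319,182) and the whole batch on the mat. Handle centre is (0.587, 0.0235, 0.154), tray yaw about 5°, tilt about 18°, hinge about (0.570, 0.2176, 0.08). The floor plane and handle height agree. Levelling now.

```bash
cat >> h.py <<'E'
YAW=5.1; YD=np.array([-np.sin(np.radians(YAW)),np.cos(np.radians(YAW)),0]); XD=np.array([YD[1],-YD[0],0])
HINGE=np.array([.570,.2176,.08]); PZ=.0187
def handle(th):
    t=np.radians(th); return HINGE-YD*(.208*np.cos(t)-.01*np.sin(t))+np.array([0,0,.208*np.sin(t)+.01*np.cos(t)])
def hold(th,dz=0): return handle(th)-[0,0,PZ-dz]
DOWN=[180,0,YAW]
E
python3 - <<'E'
from h import *
np.set_printoptions(precision=4,suppress=True)
print(handle(17.9))
move_to(hold(17.9)+[0,0,.08],DOWN); move_linear(hold(17.9),.1); print(read_wrist_force())
move_gripper(0,50); print(read_grip_width(),read_grasp_force(),read_wrist_force(),read_eef_pos())
for th in (12,6,0): 
    move_linear(hold(th),.06); print(th,read_wrist_force(),read_eef_pos())
move_linear(hold(0,-.003),.05); print(read_wrist_force(),read_grip_width())
move_gripper(.45); print(read_wrist_force())
move_linear(hold(0)+[0,0,.25],.25)
T=campose('wrist');p,d=camera('wrist');cv2.imwrite('pics/w2.png',p);np.savez('w2.npz',p=p,d=d,T=T)
for b,ss,cc in blobs(red(p),200):
    q=pix(b);P=by_depth('wrist',T,q,d);P=P[P[:,2]<.25];print(ss,cc,np.median(P,0),P.min(0),P.max(0))
uv=np.argwhere((d>.1))[::40,::-1];P=by_depth('wrist',T,uv,d)
g=P-(HINGE-YD*.0715);m=(abs(g@XD)<.09)&(abs(g@YD)<.06)&(abs(g[:,2])<.03);P=P[m];c=P.mean(0);nv=np.linalg.svd(P-c)[2][2];print('floor',m.sum(),c,nv)
print(read_time())
E
```

```text
[0.5873 0.0235 0.1534]
[-0.354   0.0554  0.5782]
0.14171966504918912 48.657928705215454 [ 0.1001 -2.5353  3.1901] [0.5877 0.023  0.1357]
12 [ 1.8921 -4.5602  2.3473] [0.5883 0.0165 0.1147]
6 [ 2.8247 -5.0856  1.1653] [0.5887 0.0123 0.0931]
0 [ 3.1424 -5.0367  0.0531] [0.5889 0.0101 0.0713]
[-2.5396 -3.4151  9.0336] 0.14435565816671286
[-1.0449  0.7786  0.2941]
[316 121  11  90 830] [321.1518 164.3867] [0.5925 0.0101 0.0963] [ 0.531  -0.0004  0.0922] [0.6445 0.0198 0.0993]
[ 534  197  106  115 7219] [584.7332 254.0352] [ 0.4577 -0.453   0.0048] [ 0.3754 -0.514   0.0012] [ 0.5574 -0.3592  0.0575]
floor 318 [0.5846 0.1468 0.0802] [-0.0018  0.0023 -1.    ]
8.3667
```

View pics/w2.png

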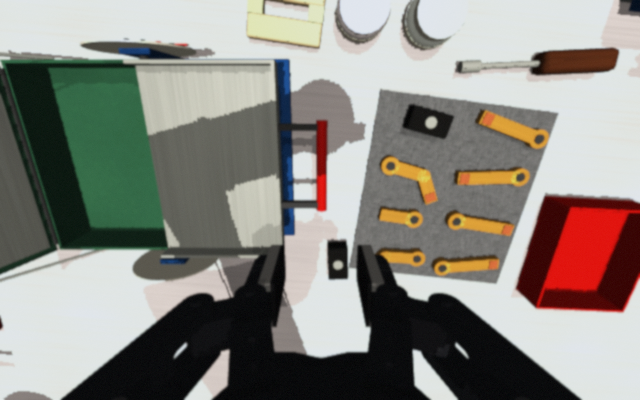

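Tray is level (floor normal vertical, z 0.080; handle at px (321,164)). Now a look-and-pick routine, tried on one good arm first.

```bash
cat >> h.py <<'E'
S=2000. # px per m in the metric picture
BIN=np.array([.4665,-.4365,0]); TRAY=HINGE-YD*.0715
def parts(n,p,T,zt=.016):
    h=cv2.cvtColor(p,cv2.COLOR_BGR2HSV); m=cv2.inRange(h,(3,100,60),(32,255,255)); out=[]
    m=cv2.morphologyEx(m,cv2.MORPH_CLOSE,np.ones((3,3)))
    for c in cv2.findContours(m,cv2.RETR_EXTERNAL,cv2.CHAIN_APPROX_NONE)[0]:
        if len(c)<25: continue
        x,y,w,hh=cv2.boundingRect(c)
        if x<2 or y<2 or x+w>638 or y+hh>398: continue
        P=on_plane(n,T,c.reshape(-1,2),zt)[:,:2]; lo=P.min(0)-.02
        M=np.zeros(tuple(((P.max(0)-lo+.02)*S).astype(int)[::-1]),np.uint8)
        cv2.fillPoly(M,[((P-lo)*S).round().astype(np.int32)],255)
        A=(M>0).sum()/S**2*1e6
        if not 1000<A<4500: continue
        D=cv2.GaussianBlur(cv2.distanceTransform(M,cv2.DIST_L2,5),(0,0),4); v,u=np.unravel_index(D.argmax(),D.shape)
        b=np.array([u,v])/S+lo; Q=pix(M>0)/S+lo-b; r=np.hypot(*Q.T)
        q=Q[(r>.019)&(r<.045)]; dr=q.mean(0); dr/=np.hypot(*dr)
        side=Q@np.array([-dr[1],dr[0]]); off=max(side.min(),side.max(),key=abs)
        L=r.max()+D.max()/S
        kind='bent' if abs(off)>.024 else 'short' if L<.09 else 'good'
        out.append(dict(kind=kind,L=L,A=A,off=off,boss=b,dir=dr,phi=np.degrees(np.arctan2(dr[1],dr[0])),grip=b+dr*dict(bent=.031,short=.033,good=.041)[kind],c=Q.mean(0)+b))
    return out
def onmat(q): return .37<q['c'][0]<.70 and -.35<q['c'][1]<-.04
def look(n='wrist',name=None,zt=.016):
    T=campose(n);p,d=camera(n)
    if name: cv2.imwrite(f'pics/{name}.png',p)
    return parts(n,p,T,zt),p,d,T
def show(L):
    for q in L: print(q['kind'],'L %.3f A %.0f off %.3f phi %.0f'%(q['L'],q['A'],q['off'],q['phi']),'grip',q['grip'].round(4))
def yawof(phi): 
    y=phi%180-180; return y if y>-175 else y+180
def pick(xy):
    "look from above at the part nearest xy and pick it; returns it or None"
    move_to([xy[0],xy[1],.22],[180,0,-90]); move_gripper(.55,70)
    L=[q for q in look()[0] if onmat(q)]; q=min(L,key=lambda q:np.hypot(*(q['c']-xy)),default=None); show([q] if q else [])
    if q is None or np.hypot(*(q['c']-xy))>.06: return None
    y=yawof(q['phi']); g=q['grip']
    move_to([*g,.10],[180,0,y]); move_linear([*g,.005],.12); f=read_wrist_force()
    move_gripper(0,70); move_linear([*g,.17],.25)
    print('held',read_grip_width(),read_grasp_force(),f[2],read_time())
    return q if read_grip_width()>.1 else None
def place_tray(off):
    t=TRAY+XD*off
    move_to([t[0],t[1],.17],[180,0,YAW-90]); print('over',read_grip_width()); move_linear([t[0],t[1],.0845],.12)
    move_gripper(.4); move_linear([t[0],t[1],.18],.25)
def drop_bin(off):
    t=BIN+off; move_to([*t[:2],.17],[180,0,-90]); print('over',read_grip_width()); move_linear([*t[:2],.045],.2)
    move_gripper(.5); move_linear([*t[:2],.15],.25)
E
python3 - <<'E'
from h import *
np.set_printoptions(precision=4,suppress=True)
for n in ('top','scene'): 
    z=np.load(n+'0.npz'); print(n); show([q for q in parts(n,z['p'],z['T']) if onmat(q)])
q=pick([.579,-.259])
if q: 
    print(q['kind'])
    if q['kind']=='good': place_tray(.08)
    L,p,d,T=look('wrist','t1',.094); show(L); print(read_wrist_force(),read_time())
E
```

```text
top
good L 0.107 A 2140 off 0.014 phi -80 grip [ 0.4211 -0.2567]
bent L 0.106 A 2280 off 0.040 phi 92 grip [ 0.4271 -0.137 ]
short L 0.067 A 1401 off 0.014 phi 87 grip [ 0.5002 -0.1165]
good L 0.107 A 2152 off 0.015 phi -95 grip [ 0.4977 -0.2607]
bent L 0.107 A 2311 off -0.042 phi -101 grip [ 0.5767 -0.1283]
good L 0.108 A 2236 off -0.014 phi 97 grip [ 0.578  -0.2585]
good L 0.108 A 2140 off 0.015 phi 76 grip [ 0.6532 -0.2707]
scene
good L 0.107 A 2456 off -0.015 phi 75 grip [ 0.6561 -0.2667]
good L 0.107 A 2394 off -0.015 phi 96 grip [ 0.5806 -0.2555]
bent L 0.105 A 2525 off -0.043 phi -101 grip [ 0.5789 -0.1275]
short L 0.067 A 1554 off -0.015 phi 87 grip [ 0.503  -0.1133]
good L 0.107 A 2440 off -0.017 phi -96 grip [ 0.5002 -0.2594]
good L 0.106 A 2405 off 0.016 phi -80 grip [ 0.4238 -0.2542]
bent L 0.103 A 2540 off 0.039 phi 91 grip [ 0.4298 -0.1342]
good L 0.108 A 2341 off -0.015 phi 97 grip [ 0.5777 -0.2591]
held 0.20779292291897436 70.69028377532959 -0.27086061498918534 12.4417
good
over 0.21096917804616064
good L 0.107 A 2260 off 0.014 phi 95 grip [0.6551 0.1534]
[-0.0469 -0.2513 -0.2616] 15.7417
```

First good arm lies in the tray where intended. On with the rest.

```bash
python3 - <<'E'
from h import *
np.set_printoptions(precision=4,suppress=True)
todo=[[.6536,-.2703],[.4985,-.2608],[.4212,-.2564],[.5673,-.1365],[.4198,-.1274],[.4999,-.1289]]
offs=[.027,-.027,-.08]; bo=[[.045,0,0],[-.02,0,0],[.01,0,0]]
for xy in todo:
    q=pick(np.array(xy))
    if q is None: print('FAILED',xy); break
    if q['kind']=='good': place_tray(offs.pop(0))
    else: drop_bin(np.array(bo.pop(0)))
    if read_grip_width()<.3: print('odd'); break
t=TRAY; move_to([t[0],t[1]-.02,.30],[180,0,YAW-90])
L,p,d,T=look('wrist','t2',.094); show(L)
p,d=camera('top');cv2.imwrite('pics/top2.png',p); cv2.imwrite('pics/scene2.png',camera('scene')[0]); print(read_time())
E
```

```text
good L 0.108 A 2351 off -0.014 phi 75 grip [ 0.6528 -0.27  ]
held 0.2061262169703274 70.8252489566803 0.042048232728164936 20.3083
over 0.20926467810321775
good L 0.108 A 2368 off -0.015 phi -95 grip [ 0.4974 -0.2614]
held 0.2045135407578006 70.01456379890442 0.21316000835536134 28.1333
over 0.20580723757613997
good L 0.108 A 2372 off -0.015 phi -80 grip [ 0.4206 -0.2571]
held 0.20882892294865657 69.76785063743591 0.28584876479213056 35.9
over 0.2098142733716886
bent L 0.107 A 2520 off -0.042 phi -102 grip [ 0.5756 -0.1285]
held 0.21051103022275514 70.03795623779297 -0.09042238681220716 43.2
over 0.20352507442484932
bent L 0.107 A 2501 off 0.040 phi 91 grip [ 0.4263 -0.1367]
held 0.20885169049610078 69.64769840240479 0.08006776994691789 50.2917
over 0.20903714605975326
short L 0.068 A 1529 off 0.014 phi 86 grip [ 0.5002 -0.1162]
held 0.2139421135571388 70.14615654945374 0.5512279504711436 57.3
over 0.20560747583071615
good L 0.107 A 2353 off -0.015 phi -85 grip [0.4968 0.1383]
good L 0.107 A 2270 off -0.014 phi -85 grip [0.5489 0.1437]
62.4833
```

View pics/t2.png

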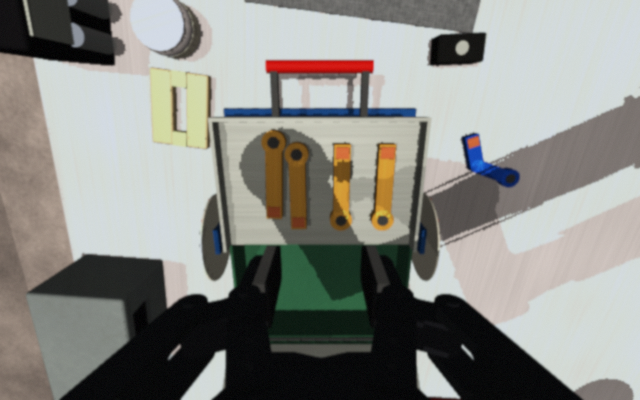

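View pics/scene2.png

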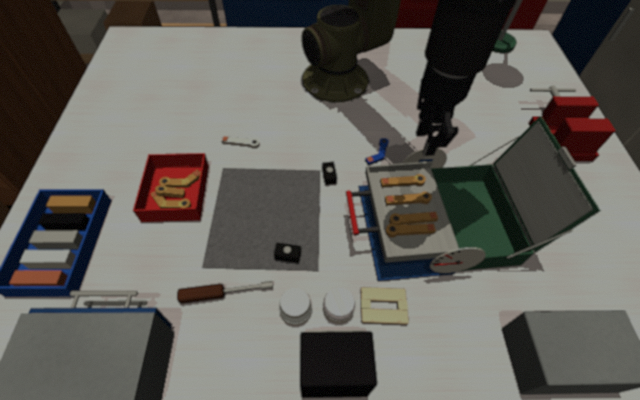

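All four good arms lie flat in the tray: one was knocked sideways against its neighbour at (275,180)/(297,190), which is harmless. The bent and short ones are in the red bin at (175,188). Nothing else has moved. Tipping now.

```bash
cat >> h.py <<'E'
def tilt():
    for n in ('top','scene'):
        T=campose(n);p,d=camera(n);uv=np.argwhere(d>.1)[::7,::-1];P=by_depth(n,T,uv,d)
        g=P-HINGE; a=abs(g@XD)<.10; y=-g@YD; P=P[a&(y>.01)&(y<.15)&(g[:,2]>-.005)&(g[:,2]<.16)]
        if len(P)<20: print(n,'few');continue
        rng=np.random.default_rng(0);best=None
        for _ in range(300):
            t=P[rng.choice(len(P),3,False)];v=np.cross(t[1]-t[0],t[2]-t[0]);L=np.linalg.norm(v)
            if L<1e-6: continue
            v/=L;k=abs((P-t[0])@v)<.003
            if best is None or k.sum()>best.sum(): best=k
        v=np.linalg.svd(P[best]-P[best].mean(0))[2][2]; print(n,'tilt %.1f'%np.degrees(np.arctan2(abs(np.hypot(*v[:2])),abs(v[2]))),best.sum())
E
python3 - <<'E'
from h import *
np.set_printoptions(precision=4,suppress=True)
tilt()
move_to(hold(0)+[0,0,.15],DOWN); move_gripper(.45); move_linear(hold(0),.12); move_gripper(0,70)
print(read_grip_width(),read_wrist_force())
for th in range(5,46,5):
    move_linear(hold(th),.08); print(th,read_wrist_force(),round(read_grip_width(),3),(read_eef_pos()-hold(th))[1:])
dwell(1.5); tilt(); L,p,d,T=look('wrist','tip'); cv2.imwrite('pics/tip_s.png',camera('scene')[0]); cv2.imwrite('pics/tip_t.png',camera('top')[0]); print(read_time())
a=cv2.imread('pics/tip_s.png')[140:300,330:610];cv2.imwrite('pics/tip_c.png',cv2.resize(a,None,fx=2.6,fy=2.6,interpolation=cv2.INTER_CUBIC))
E
```

```text
top tilt 0.1 314
scene tilt 0.2 310
0.13936644798752806 [ 0.229  -2.2665  3.0576]
5 [ 3.4338 -4.3445 -2.5402] 0.134 [-0.0007 -0.0004]
10 [ 4.0282 -4.7993 -1.4599] 0.138 [-0.001  -0.0003]
15 [ 3.3513 -6.265  -1.8183] 0.138 [-0.0013 -0.0002]
20 [ 4.2363 -7.3986 -2.0297] 0.136 [-0.0017  0.    ]
25 [ 4.2078 -8.5189 -0.7066] 0.136 [-0.0022  0.0003]
30 [  4.13   -10.1309   0.6774] 0.136 [-0.0026  0.0005]
35 [  1.4391 -11.1868   2.988 ] 0.137 [-0.0029  0.0014]
40 [  1.9453 -11.9831   6.4975] 0.135 [-0.0032  0.0021]
45 [  1.3016 -11.5437   6.763 ] 0.135 [-0.0036  0.0027]
top tilt 44.0 191
scene tilt 46.4 190
71.25
```

View pics/tip_c.png

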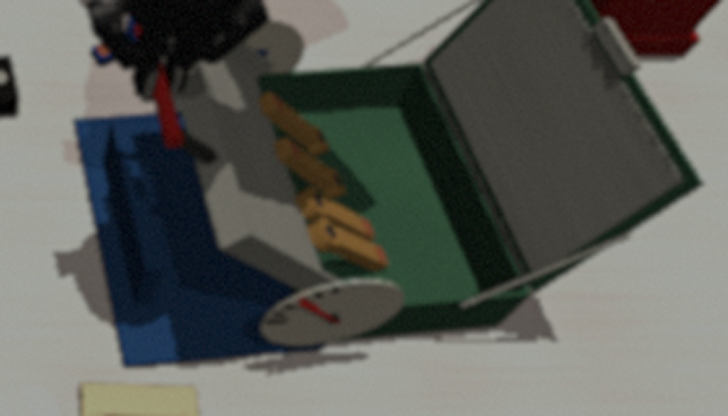

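The crop shows the tray at about 45° (pointer on the dial at (320,310)), with the four arms lying at the lip side of the box at (290–380, 100–260). I'm checking from above whether any still hang on the lip.

```bash
python3 - <<'E'
from h import *
np.set_printoptions(precision=3,suppress=True)
dwell(1.0)
T=campose('top');p,d=camera('top');tilt();print(read_time())
h=cv2.cvtColor(p,cv2.COLOR_BGR2HSV);m=cv2.inRange(h,(3,100,40),(32,255,255))
for b,s,c in blobs(m,25):
    q=pix(b);q=q[d[q[:,1],q[:,0]]>.1];P=by_depth('top',T,q,d)
    if P[:,1].mean()>.05 and P[:,0].mean()>.4: print(s[4],P.min(0),P.max(0),np.median(P,0))
a=p[115:255,100:300];cv2.imwrite('pics/tt2.png',cv2.resize(a,None,fx=4,fy=4,interpolation=cv2.INTER_CUBIC))
E
```

```text
top tilt 43.8 192
scene tilt 44.3 179
72.4
6210 [0.485 0.029 0.025] [0.865 0.32  0.628] [0.538 0.143 0.606]
40 [0.511 0.191 0.606] [0.538 0.207 0.615] [0.523 0.199 0.611]
190 [0.511 0.088 0.005] [0.607 0.318 0.561] [0.585 0.248 0.072]
29 [0.49  0.181 0.598] [0.506 0.19  0.611] [0.498 0.186 0.605]
243 [0.524 0.213 0.002] [0.559 0.305 0.092] [0.539 0.254 0.059]
241 [0.472 0.208 0.001] [0.504 0.299 0.093] [0.487 0.248 0.061]
```

View pics/tt2.png

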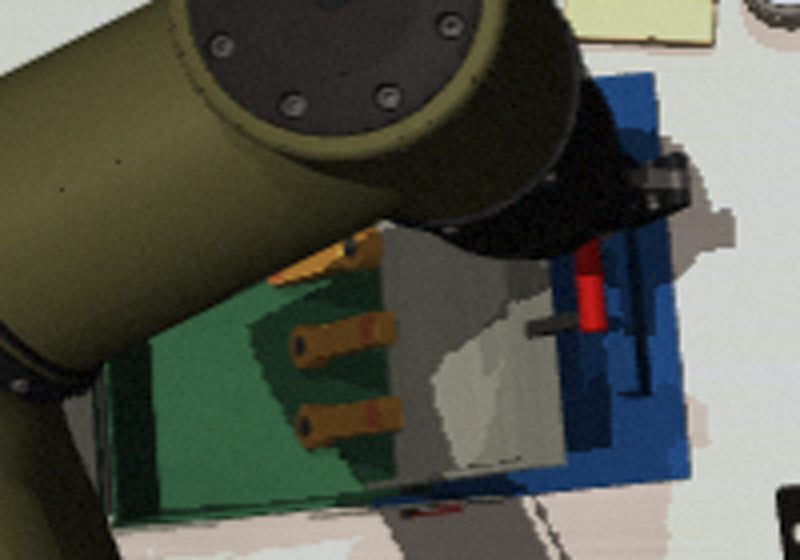

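The arms have slid off, but they lean like ladders: noses on the box floor and tails (y≈0.208, z≈0.09) still on the lip at y≈0.226. A gentle shake between 45° and 53° should free them without going near 60°.

```bash
cat >> h.py <<'E'
def boxed(name=None):
    T=campose('top');p,d=camera('top')
    h=cv2.cvtColor(p,cv2.COLOR_BGR2HSV);m=cv2.inRange(h,(3,100,40),(32,255,255))
    for b,s,c in blobs(m,25):
        q=pix(b);q=q[d[q[:,1],q[:,0]]>.1];P=by_depth('top',T,q,d);P=P[P[:,2]<.2]
        if len(P)>20 and P[:,1].mean()>.12 and P[:,0].mean()>.4: print(len(P),P.min(0).round(3),P.max(0).round(3))
    if name: a=p[115:255,100:300];cv2.imwrite(f'pics/{name}.png',cv2.resize(a,None,fx=4,fy=4,interpolation=cv2.INTER_CUBIC))
E
python3 - <<'E'
from h import *
np.set_printoptions(precision=3,suppress=True)
m=0
for th in [52,45]*4+[40,46]*3+[45]: move_linear(hold(th),.2)
print(read_wrist_force(),read_grip_width()); dwell(.8); boxed('j1'); tilt(); cv2.imwrite('pics/j1s.png',camera('scene')[0]);print(read_time())
E
```

```text
[-2.195 -9.21  10.454] 0.1362024236180855
174 [0.577 0.224 0.001] [0.607 0.317 0.087]
241 [0.524 0.213 0.002] [0.552 0.305 0.094]
240 [0.472 0.208 0.003] [0.504 0.299 0.094]
top tilt 44.9 188
scene tilt 46.5 188
77.3917
```

Shaking didn't free them. The tails lie flush on the 45° floor, so I'll lower the tray to level, which exposes the tails, and look again.

```bash
python3 - <<'E'
from h import *
np.set_printoptions(precision=3,suppress=True)
dwell(1.0)
for th in (35,25,15,8): move_linear(hold(th),.08); 
boxed()
move_linear(hold(0),.06);move_linear(hold(0,-.003),.05);print(read_wrist_force())
move_gripper(.45);move_linear(hold(0)+[0,0,.12],.25);move_to([.50,-.10,.30],[180,0,-90])
tilt();boxed();p=camera('scene')[0];a=p[140:300,330:610];cv2.imwrite('pics/lev_c.png',cv2.resize(a,None,fx=2.6,fy=2.6,interpolation=cv2.INTER_CUBIC));print(read_time())
E
```

```text
96 [0.478 0.214 0.004] [0.499 0.252 0.097]
[-9.328 -2.562 18.755]
top tilt 1.2 137
scene tilt 0.1 582
185 [0.612 0.234 0.   ] [0.653 0.319 0.092]
84.15
```

View pics/lev_c.png

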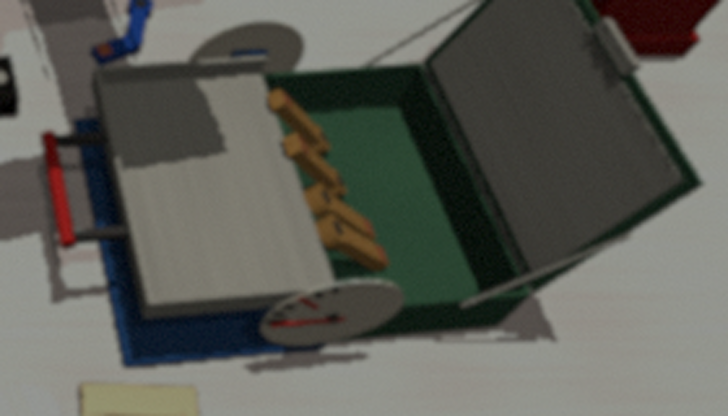

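The tray is level, with the four tails poking over the lip at crop (275,100), (290,145), (320,195) and (335,225). I'll nudge each one forward with closed fingers just above the tray floor.

```bash
python3 - <<'E'
from h import *
np.set_printoptions(precision=3,suppress=True)
move_gripper(0,40)
P=lambda o,y,z:[*(HINGE+XD*o+YD*y)[:2],z]
move_to(P(0,-.06,.22),DOWN)
for o in (-.083,-.032,.016,.045,.072):
    move_to(P(o,-.06,.13),DOWN); move_linear(P(o,-.06,.089),.12)
    F=[]
    for y in (-.03,-.015,0,.015,.03,.045): move_linear(P(o,y,.089),.08); F.append(read_wrist_force()[1])
    print(o,np.array(F)); move_linear(P(o,.045,.14),.2)
move_to([.50,-.10,.30],[180,0,-90]); boxed(); tilt()
p=camera('scene')[0];a=p[140:300,330:610];cv2.imwrite('pics/p1.png',cv2.resize(a,None,fx=2.6,fy=2.6,interpolation=cv2.INTER_CUBIC));print(read_time())
E
```

```text
-0.083 [-0.114 -0.877 -0.609  0.701 -0.035  0.213]
-0.032 [-0.132  0.268  0.449 -0.255 -0.514  0.279]
0.016 [ 0.09   0.266 -0.457 -0.079 -0.56   1.117]
0.045 [ 0.035 -0.114  0.127  0.251  0.369  0.196]
0.072 [-0.443 -0.817 -0.369 -0.245 -0.67   0.156]
181 [0.613 0.234 0.   ] [0.653 0.319 0.089]
top tilt 1.1 140
scene tilt 0.2 582
105.85
```

View pics/p1.png

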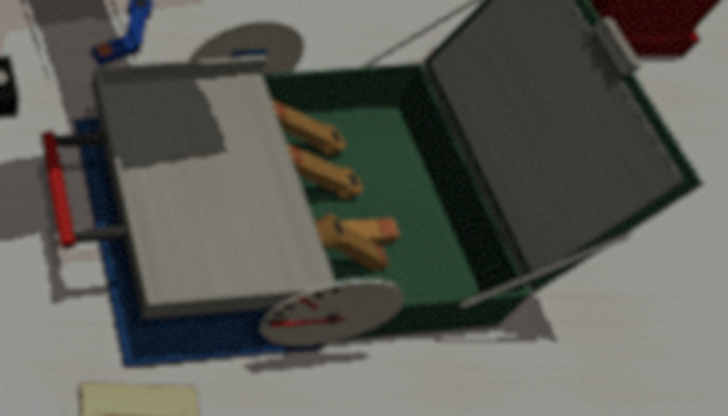

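Three arms have dropped into the box. The fourth, at crop (355,240), still leans with its boss just at the lip (x≈0.633, top z≈0.09), and my sweep passed over it. I'll sweep lower, then nudge it sideways if needed.

```bash
python3 - <<'E'
from h import *
np.set_printoptions(precision=3,suppress=True)
P=lambda o,y,z:[*(HINGE+XD*o+YD*y)[:2],z]
move_to(P(.065,-.06,.2),DOWN); move_linear(P(.065,-.06,.0825),.12)
F=[]
for y in (-.03,-.015,0,.015,.03,.045,.06): move_linear(P(.065,y,.0825),.08); F.append(read_wrist_force()[1:])
print(np.array(F).T); move_linear(P(.065,.06,.14),.2)
# look straight down from above the lip
move_to(P(.05,-.02,.30),[180,0,YAW-90])
T=campose('wrist');p,d=camera('wrist')
h=cv2.cvtColor(p,cv2.COLOR_BGR2HSV);m=cv2.inRange(h,(3,100,40),(32,255,255))
for b,s,c in blobs(m,200):
    Q=by_depth('wrist',T,pix(b),d); i=Q[:,2].argmax(); print(s,Q.min(0),Q.max(0),'top',Q[i])
cv2.imwrite('pics/p2.png',p);print(read_time())
E
```

```text
[[ 0.655  0.178  0.126 -0.763 -0.522 -1.298  0.091]
 [-0.329 -0.192  0.029  1.011 -0.257  0.143 -0.316]]
[307 193  18  52 742] [0.602 0.121 0.003] [0.636 0.341 0.441] top [0.628 0.121 0.441]
[328 194  17  53 760] [0.573 0.121 0.002] [0.628 0.344 0.441] top [0.628 0.121 0.441]
[360 194  28  43 746] [0.512 0.121 0.003] [0.628 0.318 0.441] top [0.628 0.121 0.441]
[393 194  37  43 816] [0.447 0.121 0.003] [0.628 0.313 0.441] top [0.628 0.121 0.441]
112.5667
```

View pics/p2.png

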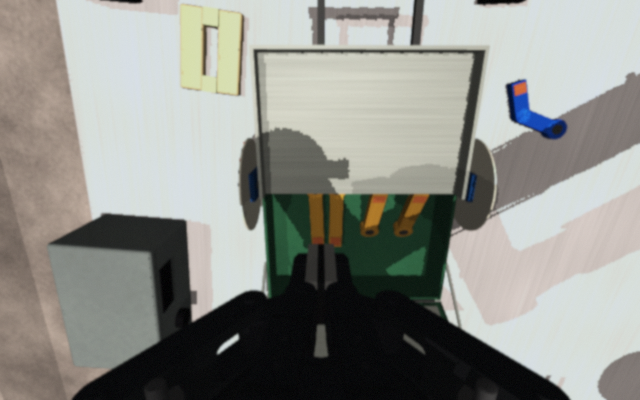

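All four now lie in the box, past the lip (px 310–430, 194–237), and the tray is empty. One final height and level check with the robot clear, then hand in.

```bash
python3 - <<'E'
from h import *
np.set_printoptions(precision=3,suppress=True)
move_to([.50,-.10,.30],[180,0,-90]); dwell(.5)
T=campose('scene');p,d=camera('scene');h=cv2.cvtColor(p,cv2.COLOR_BGR2HSV);m=cv2.inRange(h,(3,100,40),(32,255,255))
for b,s,c in blobs(m,40):
    q=pix(cv2.erode(b.astype(np.uint8),np.ones((3,3)))>0);q=q[d[q[:,1],q[:,0]]>.1]
    if len(q)<5: continue
    Q=by_depth('scene',T,q,d)
    if .35<Q[:,0].mean()<.75 and Q[:,1].mean()>-.55: print(s[4],Q.min(0),Q.max(0))
for b,s,c in blobs(red(p),60):
    if abs(c[0]-352)<25: Q=by_depth('scene',T,pix(b),d);print('handle',np.median(Q,0))
tilt(); a=p[130:310,120:610];cv2.imwrite('pics/fin.png',cv2.resize(a,None,fx=1.6,fy=1.6));print(read_time(),read_wrist_force())
E
```

```text
1179 [ 0.396 -0.501 -0.001] [ 0.526 -0.377  0.036]
261 [0.435 0.232 0.001] [0.501 0.309 0.074]
269 [0.528 0.236 0.019] [0.553 0.313 0.074]
617 [0.58  0.265 0.002] [0.634 0.34  0.024]
handle [0.601 0.011 0.096]
top tilt 0.5 144
scene tilt 0.1 572
114.45 [-0.751  0.826 -0.103]
```

View pics/fin.png

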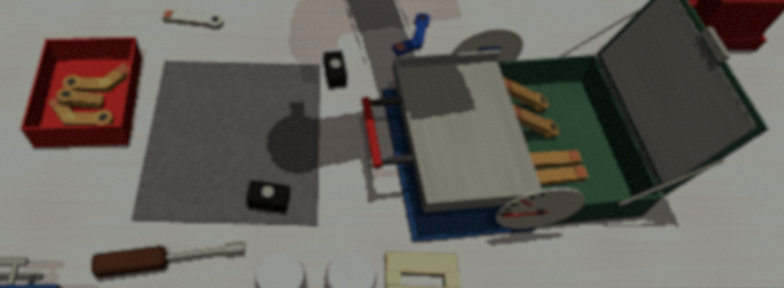

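Two arms are flat in the box. The other two, at (527,93) and (537,122), still lean against the lip side with tails at z≈0.074. I'll pinch each across the bar, carry it 5 cm further in, and let it down.

```bash
cat > f.py <<'E'
from h import *
np.set_printoptions(precision=3,suppress=True)
def arms():
    T=campose('scene');p,d=camera('scene');h=cv2.cvtColor(p,cv2.COLOR_BGR2HSV);m=cv2.inRange(h,(3,100,40),(32,255,255));o=[]
    for b,s,c in blobs(m,40):
        q=pix(cv2.erode(b.astype(np.uint8),np.ones((2,2)))>0);q=q[d[q[:,1],q[:,0]]>.1]
        if len(q)<20: continue
        Q=by_depth('scene',T,q,d)
        if not(.4<Q[:,0].mean()<.7 and Q[:,1].mean()>.2): continue
        c=np.median(Q,0)
        for _ in range(4):
            v=np.linalg.svd(Q-Q.mean(0))[2][0];c=Q.mean(0);r=np.linalg.norm(np.cross(Q-c,v),axis=1);k=r<.016
            if k.sum()<20: break
            Q=Q[k]
        v*=np.sign(v[1]);o.append((len(Q),c,v,Q.min(0),Q.max(0)));print(*o[-1])
    return p,o
E
python3 - <<'E'
from f import *
p,o=arms()
for n,c,v,lo,hi in o:
    if hi[2]<.06 or c[0]>.57: continue
    y=yawof(np.degrees(np.arctan2(v[1],v[0]))); g=c+v*.005; print('pick',g,y)
    move_to([g[0],g[1],.16],[180,0,y]); move_gripper(.5,50); move_linear([g[0],g[1],max(.022,g[2]-.022)],.08); print('F',read_wrist_force())
    move_gripper(0); w=read_grip_width(); print('w',w,read_wrist_force(),read_eef_pos())
    if w<.1: move_gripper(.5); move_linear([g[0],g[1],.16],.2); continue
    e=read_eef_pos(); e[2]+=.012; move_linear(e,.05); e=e+YD*.05; move_linear(e,.08); print(read_wrist_force())
    e[2]-=.012; move_linear(e,.05); move_gripper(.4); e[2]=.16; move_linear(e,.15)
move_to([.50,-.10,.30],[180,0,-90]); dwell(.3); p,o=arms(); tilt(); print(read_time())
a=p[130:310,120:610];cv2.imwrite('pics/fin2.png',cv2.resize(a,None,fx=1.6,fy=1.6))
E
```

```text
203 [0.492 0.272 0.042] [-0.019  0.8   -0.599] [0.476 0.23  0.004] [0.502 0.32  0.077]
207 [0.545 0.275 0.044] [-0.003  0.802 -0.597] [0.53  0.235 0.014] [0.553 0.317 0.077]
309 [0.605 0.304 0.017] [-0.163  0.985 -0.054] [0.588 0.266 0.003] [0.626 0.35  0.024]
pick [0.492 0.276 0.039] -88.62061892668264
F [-0.703  1.179 -0.57 ]
w 0.22185189686286644 [-0.671  1.319  1.317] [0.493 0.276 0.022]
[ 0.155 -0.835 -2.567]
pick [0.544 0.279 0.041] -89.76745021105633
F [ 0.535  0.646 -1.02 ]
w 0.22111076818863684 [-0.385  0.921  2.227] [0.545 0.279 0.022]
[ 0.315 -0.443 -1.252]
322 [0.494 0.311 0.016] [-0.03   1.    -0.008] [0.477 0.258 0.004] [0.504 0.372 0.023]
337 [0.546 0.315 0.017] [-0.017  1.    -0.009] [0.53  0.262 0.003] [0.556 0.373 0.022]
300 [0.605 0.304 0.017] [-0.15   0.987 -0.052] [0.589 0.265 0.003] [0.625 0.349 0.024]
top tilt 0.2 142
scene tilt 0.1 585
129.4917
```

View pics/fin2.png

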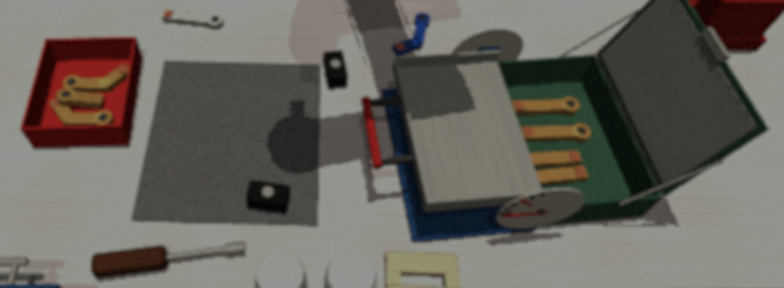

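All four good arms now lie flat in the box (tops at z≈0.016). The three bad ones are in the bin, the tray is level, and everything else is where it was. Handing in.

```bash
python3 -c "
from bench import *
print(job_done())"
```

```text
the job is handed in; nothing more can be done
None
```

Job handed in at about 130 s: all four good arms are flat in the green box, the two bent and one short are in the red bin, and the tray is level; after the 45° tip the good arms hung on the lip, so I nudged them in with the gripper once the tray was level and regripped two to lay them flat.

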